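Saddle the passed roller on the pile and set the reject aside

TASK

Sort the two conveyor rollers that stand on end: stand the one with red bands upright in the red reject nest, and put the one with green bands on top of the pile, lying in the groove between the two rollers in the green cradle, parallel to them and with its ends in line with theirs. To change your grip on the green one, first lay it along the blue V-rest and let go of it there, then take it again from above. Set both rollers down without dropping them, and leave the two rollers of the pile in their places.

Things in the scene. Friction and masses are not known exactly. Their poses are not given: they have to be found in the camera images.
- green_roller: conveyor roller, aluminium cylinder 46 mm in diameter and 100 mm long, 0.25 to 0.5 kg, flat ends, black with a disc of the band's colour, with a green band round each end; stands on end on the bench at the start, to the left or the right. Origin at its middle (50 mm above the bench while it stands), z along the roller's axis; the turn about z means nothing.
- red_roller: conveyor roller, aluminium cylinder 46 mm in diameter and 100 mm long, 0.25 to 0.5 kg, flat ends, black with a disc of the band's colour, with a red band round each end; stands on end at the start on the other side. Origin at its middle, z along the roller's axis; the turn about z means nothing.
- base_roller_0: the same kind of roller with green bands, lying loose in the cradle's pocket at y = +25 mm. Origin at its middle, x along the roller's axis.
- base_roller_1: the same kind of roller with green bands, lying loose in the cradle's pocket at y = -25 mm. Origin at its middle, x along the roller's axis.
- cradle: fixed aluminium cradle with green side cheeks, 112 mm (x) by 124 mm (y), cheeks 31 mm high; two V pockets along its x axis hold the base rollers with their axes 32 mm above the bench at y = +25 and -25 mm (4 mm gap between them, their tops 55 mm above the bench). Origin: centre of its underside on the bench.
- saddle (a point): where the middle of the top roller comes to lie: over the cradle's centre, 71 mm above the bench, x along the groove (as the cradle's).
- rest: fixed blue rest with two black V supports, base 100 mm (x) by 66 mm (y) by 8 mm; the supports are 14 mm long, 41 mm wide (narrower than a roller), centred at x = +38 and -38 mm, open between. A roller lies in them along the rest's x axis. Origin: centre of its underside on the bench.
- rest_seat (a point): where the middle of a roller lying in the rest comes to be: over the rest's centre, 48 mm above the bench, x along the roller's axis.
- reject_nest: fixed red open square tray, 92 x 92 mm outside, 80 x 80 mm inside, rim 18 mm high, floor 6 mm thick. Origin: centre of its underside on the bench.
Things that resemble listed ones, but are neither listed nor needed, are in the scene too. What is shaped like the cradle but turquoise is not meant. There is more than one size of the rest; the job needs the smaller.

How it is judged:
By the outcome, as a careful person would: the job done as asked, in the order asked, and still so for the second after the job is handed in, with the robot touching nothing.
It also fails if it takes over 72 s, if anything falls off the work surface, if the arm or the gripper's body presses on something with over 40 N, if the wrist force passes 120 N, or if a joint passes its speed limit or range.

ROBOT

A 6-joint arm with a two-finger parallel gripper is mounted at the origin on the work surface; the furniture and walls round the work are solid. World frame = base frame: x ahead of the robot, y to its left, z up, the work surface at z = 0. Lengths are in mm, angles in degrees, forces in N, time in s.
With the tool pointing down it reaches from about 375 to 900 mm from the base axis. Payload 3.1 kg.
Tool frame: the origin (TCP) lies between the finger pads; the fingertips stand 8 mm ahead of it and the grasp point (between the pads) lies 11 mm behind it; z points along the fingers, x is the direction in which the jaws open and shut, and the axes are right-handed (so a half turn about z gives the same grasp; the last joint's range is limited). The gripper opens to 87 mm and grips with 3 to 60 N. Pads are 19 mm wide; open, the fingers measure 117 mm over their backs; the gripper's body (75 mm by 190 mm) begins 51 mm behind the grasp point.
Start: joints at [54.632, 30.224, 82.088, -0, 67.689, -10.227], TCP at [265.491, 565.784, 230.548] pointing down, gripper open.
Joint ranges: [-176.69, 176.69], [-43.24, 126.21], [12.49, 139.97], [-82, 262], [0, 151.66], [-163.58, 163.58]. Speed limits (degrees/s): [159.86, 159.86, 180, 180, 180, 180].

INTERFACE

Orientations are given as [roll, pitch, yaw] about the fixed x, y, z axes, in that order (R = Rz(yaw) Ry(pitch) Rx(roll)).
In Python, from plant import env, cams, ticket gives the robot as it stands. The module is installed in compiled form; this text tells all that it offers.
- The arm moves only by the tool arm_command, never from a script. Its argument "moves" is a list of rows, each a list of 3 entries, a list of its own where there are three numbers: the opening, from 0 (shut) to 1 (fully open), then the shift along the tool's x, y, z in m, then the turn, a rotation vector about the tool's x, y, z in degrees. A call has 1 to 20 rows; each row is the pose to reach, as a shift and turn from the pose commanded when the call began, along the tool's axes at that moment; what a row does not reach only later rows make up. A row lasts 1/12 s, in which the tool goes at most 41.7 mm and 7.16 degrees, less where a joint would pass 70% of its speed; a pose out of reach is approached as far as the arm can. A call with a gripper value outside its range is refused whole. The fingers move at their own pace and stop on an object; "grip_force" is the grip in N (left out, the last holds). Time passes only in rows, so rows that repeat a pose let the fingers close. It gives the time, the measured TCP pose, the force and the opening at its end, in the units of the state.
- env.get_state(): the state, without advancing time (a new reading comes with each control period).
- cams.snapshot(name): name is "scene" or "top" or "wrist"; returns a dict with "color" (400x640x3 uint8, red, green, blue), "range_z" (400x640 float32, mm along the optical axis (not along the pixel's ray), 0 where there is no reading), "mtx" (3x3 intrinsics, pixels), "cam_to_world" (4x4, takes a point from camera to world coordinates). Camera axes: x right, y up, looking along -z (the intrinsics and any distortion apply to the point x, -y, -z); pixel columns grow to the right and rows downward; lengths in mm; the calibration is good to about 2 mm. A picture is of the moment at which its call begins.
- ticket.finish_job(): hands the job in, once; it reports no verdict.
Trained networks look in a picture, given as the dict that the camera call returned (one of the last four; its "shot" number tells which), for a name from the list of things; names that differ only in an ending like _2 or _b are one class to them, and where a whole thing is asked for, a point or a joint stands for the part that bears it (a point fixed in the world has none). Each returns a list of dicts, best first, with "confidence" (0 to 1); they miss things now and then, are a little off and sometimes report something else, mostly with a low value. They report only what shows in the picture. A call takes as long as a camera call. They do not tell look-alikes from the thing itself.
- cams.boxes_of(picture, label): "at" ([column, row] in pixels, amid what is visible of it).
- cams.silhouettes(picture, label): "region" (400x640 bool, what is visible of it) and "at" ([column, row] in pixels, amid what is visible of it).
The state is a dict: "clock": time; "q": joint angles; "joint_vel": joint speeds; "effort": joint torques, N m; "position": TCP position; "eef_rot": TCP orientation; "force": force on the tool from outside, world axes, zero at the start; "torque": the same for the moment, N m; "width": opening from 0.0 (shut) to 1.0 (fully open).
Only numpy, scipy, OpenCV 4.12 (cv2) and the standard library are available. Lean on these libraries where they do the work, as an engineer would, in place of code of your own. Each camera call takes 0.05 s, during which the arm holds its last target. There are 200 camera calls.

## Working session

There is one attempt and no reset: what is moved stays moved. The work goes in short steps, Python scripts to look and compute and a tool call to move; the robot and the scene stay as the last step left them, time stands still between calls to the robot, and variables do not carry over. Pictures are saved under pics/ and viewed, about 8 in all and at most 12, crops included, and the job is handed in when it is done.

Besides the shell and the picture viewer there is one more tool, called as a command line: name --argument value ..., lists and objects as JSON in quotes. arm_command: Moves the arm, as the interface text tells. Its arguments: {"type":"object","properties":{"moves":{"type":"array","items":{"type":"array"}},"grip_force":{"type":"number"}},"required":["moves"]}

```bash
mkdir -p pics
cat > h.py <<'E'
import numpy as np, cv2
from plant import env, cams, ticket
def world(p,u,v,z=None):
    K=p["mtx"];T=p["cam_to_world"]
    z=p["range_z"][v,u] if z is None else z
    x=(u-K[0,2])/K[0,0]*z; y=(v-K[1,2])/K[1,1]*z
    u_=np.stack([x,-y,-z*np.ones_like(x)],-1)
    return u_@T[:3,:3].T+T[:3,3]
def save(p,n): cv2.imwrite("pics/"+n,p["color"][:,:,::-1])
def cloud(p):
    v,u=np.mgrid[0:400,0:640]; W=world(p,u,v); W[p["range_z"]==0]=np.nan; return W
E
python3 - <<'E'
from h import *
np.set_printoptions(precision=1,suppress=True)
s=env.get_state();print(s)
for n in("scene","top"):
    p=cams.snapshot(n);save(p,n+"0.png");np.savez("/tmp/"+n,**{k:p[k] for k in("color","range_z","mtx","cam_to_world")})
    print(n,p.keys(),p["mtx"],p["cam_to_world"])
    for l in("green_roller","red_roller","base_roller_0","cradle","rest","reject_nest"):
        for d in cams.silhouettes(p,l):
            m=d["region"]&(p["range_z"]>0);W=cloud(p)[m]
            print(l,round(d["confidence"],2),d["at"],np.nanmedian(W,0),np.nanpercentile(W[:,2],98))
E
```

```text
{'clock': 0.0, 'q': array([ 54.6,  30.3,  82.2,  -0. ,  67.7, -10.2]), 'joint_vel': array([-0. , -0. ,  0. ,  0. ,  0. , -0.1]), 'effort': array([  0. , -44. , -17.7,   0.1,   0.1,  -0. ]), 'position': array([265.1, 565.2, 229.6]), 'eef_rot': array([-180. ,    0.1,   64.9]), 'force': array([-0.8,  0.1,  0.2]), 'torque': array([ 0.1, -0. , -0. ]), 'width': 0.9963703640575866}
scene dict_keys(['color', 'range_z', 'mtx', 'cam_to_world', 'shot']) [[384.2   0.  312.7]
 [  0.  384.2 203.5]
 [  0.    0.    1. ]] [[   0.8    0.4   -0.4  -41.7]
 [  -0.6    0.5   -0.6 -644.6]
 [  -0.     0.8    0.6  748. ]
 [   0.     0.     0.     1. ]]
green_roller 0.66 [261.1, 153.3] [454.  338.5  62. ] 102.67539886044663
red_roller 0.83 [429.0, 303.4] [ 443.9 -388.9   76. ] 102.20427907043046
red_roller 0.36 [306.2, 178.9] [530.1 186.2   9.5] 35.15478875234991
base_roller_0 0.81 [336.0, 201.4] [501.6  13.   49.3] 56.93908194979036
base_roller_0 0.69 [351.0, 209.7] [514.4 -36.6  46.9] 56.82470491897738
cradle 0.81 [349.0, 219.9] [483.7 -51.9  10.2] 32.375040053225696
cradle 0.69 [237.3, 203.7] [278.2 196.9 
[... 470 characters left out ...]
     1. ]]
green_roller 0.77 [214.3, 199.5] [460.7 342.2  98.1] 106.03678649877871
green_roller 0.19 [316.1, 182.4] [513.5  18.6  50.9] 59.14452955790896
red_roller 0.58 [447.4, 201.4] [ 458.3 -375.9   98.7] 107.12296305224446
base_roller_0 0.74 [331.9, 182.0] [524.  -29.3  51.3] 59.86881792750129
base_roller_0 0.61 [313.6, 184.2] [515.8  18.6  51.4] 59.16896919011377
cradle 0.8 [312.1, 187.2] [498.5   5.8  21.5] 36.86827884078755
cradle 0.58 [260.5, 259.0] [285.3 198.   13.4] 34.70276614513778
rest 0.86 [202.8, 250.6] [300.4 390.8  12.7] 50.00558245640556
rest 0.61 [265.2, 180.7] [528.8 187.2  10.1] 37.141992891406524
reject_nest 0.56 [388.9, 197.2] [ 472.5 -206.4    7.8] 21.561153139640993
```

Run:
```python
import cv2
a=cv2.imread("pics/top0.png");b=cv2.imread("pics/scene0.png")
cv2.imwrite("pics/a.png",cv2.resize(a[120:320,160:480],None,fx=2.5,fy=2.5,interpolation=cv2.INTER_CUBIC))
```

```text
(no output)
```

View pics/a.png

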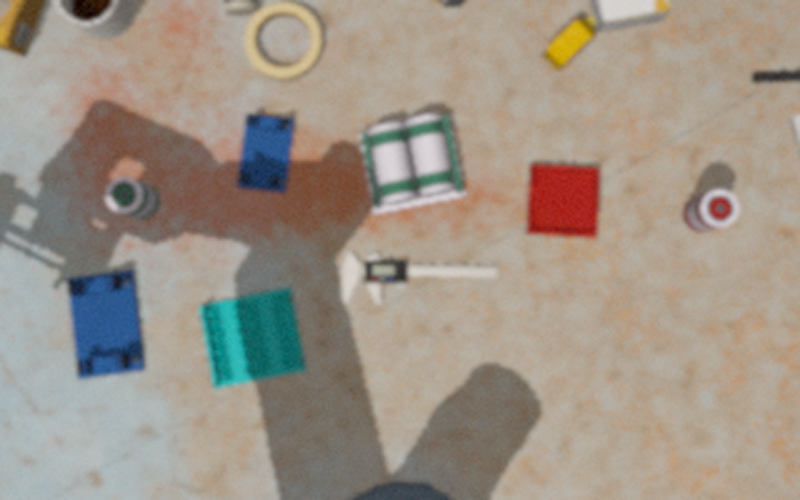

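View pics/scene0.png

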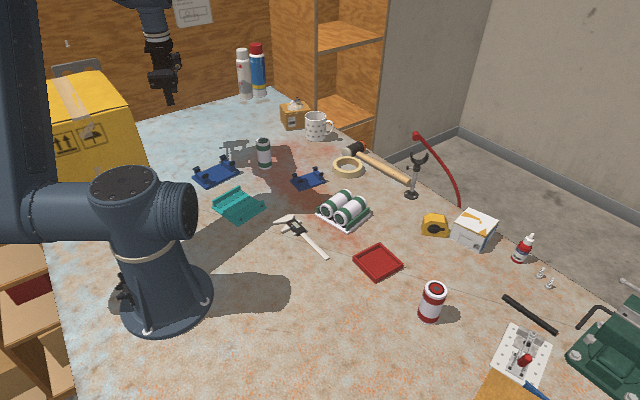

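The top view shows these, in full-image pixels:
- **Standing rollers:** green at (214,199), red at (447,201).
- **Rests:** small blue (265,181), large blue (203,250).
- **Cradles:** green with base rollers (313,184), turquoise (260,259).
- **Nest:** red (389,197).

I could confuse the two rests, the two cradles, and the green roller with the two base rollers. My choices are the small rest, the green cradle and the standing green roller. Next I'll measure from both views.

```bash
cat > m.py <<'E'
from h import *
from scipy.optimize import least_squares
np.set_printoptions(precision=1,suppress=True)
def near(W,c,r): return np.hypot(W[...,0]-c[0],W[...,1]-c[1])<r
def rect(P):
    r=cv2.minAreaRect(P[:,:2].astype(np.float32)); return np.round([*r[0],*r[1],r[2]],1)
def circ(P):
    f=lambda a:np.hypot(P[:,0]-a[0],P[:,1]-a[1])-23
    return least_squares(f,P[:,:2].mean(0)+[15,0],loss="soft_l1",f_scale=1).x
def measure(p):
    W=cloud(p);hsv=cv2.cvtColor(p["color"],cv2.COLOR_RGB2HSV).astype(int)
    H,S,V=hsv[...,0],hsv[...,1],hsv[...,2]
    t=near(W,(450,0),350)&(abs(W[...,2])<8);print("table z",np.nanmedian(W[t][:,2]))
    for n,c in(("green",(455,340)),("red",(450,-380))):
        m=near(W,c,60);top=W[m&(W[...,2]>92)];side=W[m&(W[...,2]>20)&(W[...,2]<88)]
        print(n,"top z",np.median(top[:,2]) if len(top) else 0,len(top),"rect",rect(top),"side circ",circ(side) if len(side)>30 else 0,len(side))
    for n,c,m in(("rest",(529,187),(H>100)&(H<128)&(S>110)),("bigrest",(300,390),(H>100)&(H<128)&(S>110)),("nest",(473,-205),((H<8)|(H>172))&(S>130)),("cradle",(508,-8),W[...,2]>-50)):
        m=m&near(W,c,85)
        for lo,hi in(((3,60),) if n!="cradle" else((12,70),(42,70),(50,70))):
            P=W[m&(W[...,2]>lo)&(W[...,2]<hi)];print(n,lo,hi,len(P),rect(P),P.mean(0))
if __name__=="__main__":
    for n in("scene","top"): print(n);measure(dict(np.load(f"/tmp/{n}.npz")))
E
python3 m.py
python3 - <<'E'
from h import *
p=cams.snapshot("wrist");save(p,"w0.png");print(p["cam_to_world"].round(2),p["mtx"])
E
```

```text
scene
table z 0.44081164037447707
green top z 100.29632445489261 106 rect [461.2 352.7  43.5  43.7  10.9] side circ [462.2 355.3] 237
red top z 100.21355180848343 353 rect [ 457.7 -381.5   45.8   43.9   48.1] side circ [ 459.4 -380.7] 445
rest 3 60 210 [528.3 191.   66.8  97.1  85.4] [541.2 188.2  11.1]
bigrest 3 60 605 [297.4 394.3 131.8  88.8   8.4] [294.8 388.2  15.5]
nest 3 60 1141 [ 471.5 -202.    93.4   93.7   87. ] [ 472.3 -202.4    9.7]
cradle 12 70 1264 [519.5  -3.2 104.3 120.4  12.8] [510.8 -17.   41.5]
cradle 42 70 710 [519.8  -2.7 103.1  92.5  13.1] [516.2  -8.9  51.2]
cradle 50 70 459 [519.8  -2.9 101.7  84.4  13.2] [517.9  -5.1  53.8]
top
table z 0.8096844811780102
green top z 100.80482841081368 178 rect [461.4 349.1  45.4  43.4  87.1] side circ [463.1 351. ] 75
red top z 100.63613511527035 186 rect [ 458.3 -384.7   43.3   45.5    2.8] side circ [ 459.2 -385. ] 77
rest 3 60 456 [528.8 189.6  57.7  92.5  85. ] [528.6 189.3  14.1]
bigrest 3 60 952 [300.2 393.6 128.2  85.6   9.2] [299.8 391.5  18.1]
nest 3 60 679 [ 472.2 -203.1   88.8   91.    87.2] [ 473.  -203.5    9.8]
cradle 12 70 1120 [517.6  -6.2 107.4 121.8  12.6] [518.3  -5.3  45.2]
cradle 42 70 795 [520.3  -4.3 100.8  93.6  13.3] [519.9  -4.7  51.8]
cradle 50 70 525 [520.4  -4.3 101.2  85.1  12.6] [519.8  -5.   54.3]
[[ 4.2000e-01 -8.7000e-01 -2.6000e-01  1.9347e+02]
 [ 9.1000e-01  4.1000e-01  1.2000e-01  5.9760e+02]
 [-0.0000e+00 -2.9000e-01  9.6000e-01  3.8411e+02]
 [ 0.0000e+00  0.0000e+00  0.0000e+00  1.0000e+00]] [[324.62122469   0.         321.88971509]
 [  0.         324.62122469 199.82225318]
 [  0.           0.           1.        ]]
```

View pics/w0.png

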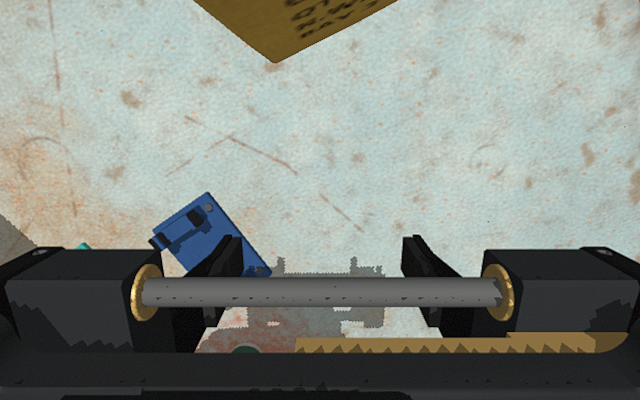

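```bash
cat >> h.py <<'E'
from scipy.spatial.transform import Rotation as Ro
def Rt(a,haz):   # tool tilted by a deg toward azimuth haz (camera side)
    return Ro.from_euler("z",haz-90,degrees=True)*Ro.from_euler("x",180,degrees=True)*Ro.from_euler("x",a,degrees=True)
def go(grasp,a,haz,frm=None):
    """print shift/turn taking TCP so that grasp point is at grasp; frm=(grasp,a,haz) else the measured pose"""
    R1=Rt(a,haz);p1=np.array(grasp)+11*R1.apply([0,0,1])
    if frm is None:
        s=env.get_state();R0=Ro.from_euler("xyz",s["eef_rot"],degrees=True);p0=s["position"]
    else: R0=Rt(*frm[1:]);p0=np.array(frm[0])+11*R0.apply([0,0,1])
    print(np.round(R0.inv().apply(p1-p0)/1000,4).tolist(),np.round((R0.inv()*R1).as_rotvec(degrees=True),2).tolist())
def st():
    s=env.get_state();R=Ro.from_euler("xyz",s["eef_rot"],degrees=True)
    print("t",s["clock"],"q",s["q"].round(1),"grasp",(s["position"]-11*R.apply([0,0,1])).round(1),"rot",s["eef_rot"].round(1),"F",s["force"].round(1),"w",round(s["width"],3))
E
python3 - <<'E'
from h import *
st()
A=((265.5,565.8,241.5),0,154.86)
B=((560,90,260),0,110);C=((458,-383,210),0,60)
go(*B,A);go(*C,B)
E
```

```text
t 0.75 q [ 54.6  30.2  82.1  -0.   67.7 -10.2] grasp [265.5 565.8 241.6] rot [180.   -0.   64.9] F [-0.3 -0.8 -0.3] w 1.0
[-0.3056, 0.4687, -0.0185] [0.0, -0.0, 44.86]
[-0.2576, 0.4096, 0.05] [0.0, -0.0, 50.0]
```

arm_command --moves '[[1,[-0.3056,0.4687,-0.0185],[0,0,44.86]],[1,[-0.3056,0.4687,-0.0185],[0,0,44.86]],[1,[-0.3056,0.4687,-0.0185],[0,0,44.86]],[1,[-0.3056,0.4687,-0.0185],[0,0,44.86]],[1,[-0.3056,0.4687,-0.0185],[0,0,44.86]],[1,[-0.3056,0.4687,-0.0185],[0,0,44.86]],[1,[-0.3056,0.4687,-0.0185],[0,0,44.86]],[1,[-0.3056,0.4687,-0.0185],[0,0,44.86]],[1,[-0.3056,0.4687,-0.0185],[0,0,44.86]],[1,[-0.3056,0.4687,-0.0185],[0,0,44.86]],[1,[-0.3056,0.4687,-0.0185],[0,0,44.86]],[1,[-0.3056,0.4687,-0.0185],[0,0,44.86]],[1,[-0.3056,0.4687,-0.0185],[0,0,44.86]],[1,[-0.3056,0.4687,-0.0185],[0,0,44.86]],[1,[-0.3056,0.4687,-0.0185],[0,0,44.86]]]'

```text
clock: 2.0
position: [563.2, 85.8, 249.4]
eef_rot: [179.9, -0.2, 19.7]
force: [0.8, 0.8, 0.3]
width: 0.998
```

arm_command --moves '[[1,[-0.2576,0.4096,0.05],[0,0,50]],[1,[-0.2576,0.4096,0.05],[0,0,50]],[1,[-0.2576,0.4096,0.05],[0,0,50]],[1,[-0.2576,0.4096,0.05],[0,0,50]],[1,[-0.2576,0.4096,0.05],[0,0,50]],[1,[-0.2576,0.4096,0.05],[0,0,50]],[1,[-0.2576,0.4096,0.05],[0,0,50]],[1,[-0.2576,0.4096,0.05],[0,0,50]],[1,[-0.2576,0.4096,0.05],[0,0,50]],[1,[-0.2576,0.4096,0.05],[0,0,50]],[1,[-0.2576,0.4096,0.05],[0,0,50]],[1,[-0.2576,0.4096,0.05],[0,0,50]],[1,[-0.2576,0.4096,0.05],[0,0,50]],[1,[-0.2576,0.4096,0.05],[0,0,50]],[1,[-0.2576,0.4096,0.05],[0,0,50]]]'

```text
clock: 3.25
position: [458.0, -381.2, 198.8]
eef_rot: [-179.9, 0.1, -30.0]
force: [0.7, 0.4, -0.5]
width: 0.999
```

Run:
```python
from m import *
st()
p=cams.snapshot("wrist");save(p,"w1.png");W=cloud(p)
m=near(W,(458,-383),50)&(W[...,2]>90)&(W[...,2]<110);print(m.sum(),rect(W[m]),np.median(W[m],0))
ys,xs=np.where(m);print(xs.min(),xs.max(),ys.min(),ys.max())
```

```text
t 3.25 q [-50.5  30.2  88.2   0.1  61.8 -20.6] grasp [ 458.  -381.3  209.8] rot [-179.9    0.1  -30. ] F [ 0.7  0.4 -0.5] w 0.999
2439 [ 458.9 -383.1   45.3   45.1   61.4] [ 459.5 -381.9   99.5]
297 351 173 228
```

View pics/w1.png

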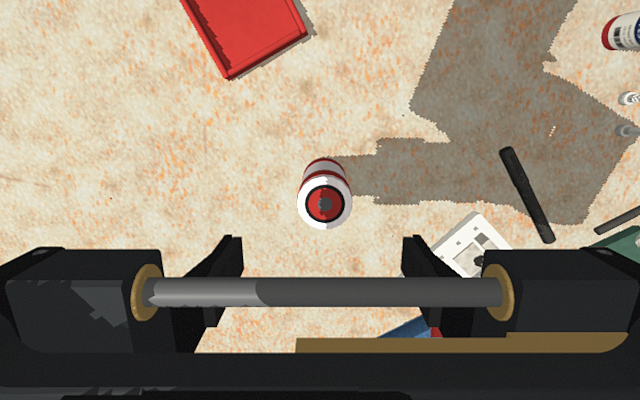

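w1 shows the red-banded roller standing at (324,203), with its top at 99.5 mm and its centre at (459,-383). The red nest is at upper left, around (245,30). Now I'll grasp the red roller.

arm_command --moves '[[1,[0.001,0,0.03],[0,0,0]],[1,[0.001,0,0.06],[0,0,0]],[1,[0.001,0,0.085],[0,0,0]],[1,[0.001,0,0.105],[0,0,0]],[1,[0.001,0,0.12],[0,0,0]],[1,[0.001,0,0.132],[0,0,0]],[1,[0.001,0,0.14],[0,0,0]],[1,[0.001,0,0.14],[0,0,0]],[1,[0.001,0,0.14],[0,0,0]],[0.3,[0.001,0,0.14],[0,0,0]],[0.3,[0.001,0,0.14],[0,0,0]],[0.3,[0.001,0,0.14],[0,0,0]],[0.3,[0.001,0,0.14],[0,0,0]],[0.3,[0.001,0,0.14],[0,0,0]],[0.3,[0.001,0,0.14],[0,0,0]],[0.3,[0.001,0,0.14],[0,0,0]],[0.3,[0.001,0,0.14],[0,0,0]],[0.3,[0.001,0,0.14],[0,0,0]],[0.3,[0.001,0,0.14],[0,0,0]]]' --grip_force 40

```text
clock: 4.88
position: [458.9, -383.6, 59.1]
eef_rot: [180.0, -0.0, -30.0]
force: [-0.3, -0.3, 0.5]
width: 0.523
```

Run:
```python
from h import *
st()
c=(458.9,-383.1)
A=((*c,70),0,60);B=((472,-202.7,140),0,60);go((*c,140),0,60,A);go(*B,A);go(*B)
```

```text
t 4.8833 q [-50.6  41.6  93.3  -0.   45.1 -20.6] grasp [ 458.9 -383.6   70.1] rot [180.  -0. -30.] F [-0.3 -0.3  0.5] w 0.523
[0.0, 0.0, -0.07] [0.0, 0.0, 0.0]
[-0.0789, -0.1628, -0.07] [0.0, 0.0, 0.0]
[-0.0791, -0.1632, -0.0699] [0.0, -0.01, -0.01]
```

arm_command --moves '[[0.3,[0,0,-0.015],[0,0,0]],[0.3,[0,0,-0.045],[0,0,0]],[0.3,[0,0,-0.07],[0,0,0]],[0.3,[-0.01,-0.02,-0.07],[0,0,0]],[0.3,[-0.024,-0.05,-0.07],[0,0,0]],[0.3,[-0.038,-0.08,-0.07],[0,0,0]],[0.3,[-0.052,-0.11,-0.07],[0,0,0]],[0.3,[-0.067,-0.138,-0.07],[0,0,0]],[0.3,[-0.075,-0.155,-0.065],[0,0,0]],[0.3,[-0.079,-0.163,-0.055],[0,0,0]],[0.3,[-0.079,-0.163,-0.04],[0,0,0]],[0.3,[-0.079,-0.163,-0.027],[0,0,0]],[0.3,[-0.079,-0.163,-0.02],[0,0,0]],[0.3,[-0.079,-0.163,-0.015],[0,0,0]],[0.3,[-0.079,-0.163,-0.012],[0,0,0]],[0.3,[-0.079,-0.163,-0.01],[0,0,0]],[0.3,[-0.079,-0.163,-0.01],[0,0,0]],[0.3,[-0.079,-0.163,-0.01],[0,0,0]]]'

```text
clock: 6.38
position: [472.1, -203.2, 69.3]
eef_rot: [180.0, -0.0, -30.0]
force: [-0.0, -0.7, -3.2]
width: 0.523
```

Run:
```python
from m import *
st()
for n in("scene","top"):
    p=cams.snapshot(n);W=cloud(p);H=cv2.cvtColor(p["color"],cv2.COLOR_RGB2HSV).astype(int)
    c=np.array([472,-202.7]);d=near(W,c,60)&(W[...,2]<30)&((H[...,0]<8)|(H[...,0]>172))&(H[...,1]>130)
    z=W[d][:,2];print(n,np.histogram(z,bins=np.arange(0,26,2)),rect(W[d]))
```

```text
t 6.3833 q [-35.8  36.7 105.4   0.   37.9  -5.7] grasp [ 472.1 -203.2   80.3] rot [180.  -0. -30.] F [-0.  -0.7 -3.2] w 0.523
scene (array([  5,  35, 141, 182,  67,  35,  38,  49,  86,  80,  17,  11]), array([ 0,  2,  4,  6,  8, 10, 12, 14, 16, 18, 20, 22, 24])) [ 471.2 -202.    92.4   92.7   88.7]
top (array([0, 0, 0, 0, 0, 0, 0, 1, 0, 1, 0, 0]), array([ 0,  2,  4,  6,  8, 10, 12, 14, 16, 18, 20, 22, 24])) [ 515.5 -173.4    2.8    0.  -170.1]
```

arm_command --moves '[[0.3,[0,0,0.001],[0,0,0]],[0.3,[0,0,0.002],[0,0,0]],[0.3,[0,0,0.003],[0,0,0]],[0.3,[0,0,0.0037],[0,0,0]],[0.3,[0,0,0.0042],[0,0,0]],[0.3,[0,0,0.0042],[0,0,0]],[0.3,[0,0,0.0042],[0,0,0]]]'

```text
clock: 7.07
position: [471.9, -202.8, 65.1]
eef_rot: [180.0, -0.0, -30.0]
force: [-1.2, 0.2, 1.4]
width: 0.523
```

arm_command --moves '[[0.55,[0,0,0],[0,0,0]],[0.6,[0,0,0],[0,0,0]],[0.7,[0,0,0],[0,0,0]],[0.85,[0,0,0],[0,0,0]],[0.85,[0,0,0],[0,0,0]],[0.85,[0,0,-0.015],[0,0,0]],[0.85,[0,0,-0.04],[0,0,0]],[0.85,[0,0,-0.08],[0,0,0]],[1,[0,0,-0.12],[0,0,0]],[1,[0,0,-0.14],[0,0,0]],[1,[0,0,-0.14],[0,0,0]]]'

```text
clock: 7.98
position: [474.8, -204.7, 209.9]
eef_rot: [179.9, -0.7, -30.0]
force: [0.5, -0.2, -0.8]
width: 0.967
```

Run:
```python
from m import *
st()
p=cams.snapshot("wrist");W=cloud(p);m=near(W,(472,-203),50)&(W[...,2]>85);print(m.sum(),rect(W[m]),np.median(W[m],0))
g=np.array([461.3,351,52])
A=((472,-202.7,215.8),0,60);B=((570,90,260),0,110)
C=(g-170*Rt(60,150).apply([0,0,1]),60,150);print(C)
go(*B,A);go(*C,B)
```

```text
t 7.9833 q [-35.7  23.3  99.2   0.   56.8  -5.7] grasp [ 474.7 -204.6  220.9] rot [179.9  -0.7 -30. ] F [ 0.5 -0.2 -0.8] w 0.967
41978 [ 474.7 -199.1   55.1   99.1   60. ] [ 482.6 -183.6  301.2]
(array([588.8, 277.4, 137. ]), 60, 150)
[-0.0615, -0.3025, -0.0442] [-0.0, 0.0, -50.0]
[0.0756, -0.177, 0.1175] [57.45, -20.91, -36.22]
```

arm_command --moves '[[1,[-0.0615,-0.3025,-0.0442],[0,0,-50]],[1,[-0.0615,-0.3025,-0.0442],[0,0,-50]],[1,[-0.0615,-0.3025,-0.0442],[0,0,-50]],[1,[-0.0615,-0.3025,-0.0442],[0,0,-50]],[1,[-0.0615,-0.3025,-0.0442],[0,0,-50]],[1,[-0.0615,-0.3025,-0.0442],[0,0,-50]],[1,[-0.0615,-0.3025,-0.0442],[0,0,-50]],[1,[-0.0615,-0.3025,-0.0442],[0,0,-50]],[1,[-0.0615,-0.3025,-0.0442],[0,0,-50]]]'

```text
clock: 8.78
position: [570.4, 94.3, 247.7]
eef_rot: [-179.9, -0.0, 20.3]
force: [1.0, -0.1, -0.2]
width: 1.0
```

arm_command --moves '[[1,[0.0756,-0.177,0],[57.45,-20.91,-36.22]],[1,[0.0756,-0.177,0],[57.45,-20.91,-36.22]],[1,[0.0756,-0.177,0],[57.45,-20.91,-36.22]],[1,[0.0756,-0.177,0],[57.45,-20.91,-36.22]],[1,[0.0756,-0.177,0],[57.45,-20.91,-36.22]],[1,[0.0756,-0.177,0],[57.45,-20.91,-36.22]],[1,[0.0756,-0.177,0],[57.45,-20.91,-36.22]],[1,[0.0756,-0.177,0],[57.45,-20.91,-36.22]],[1,[0.0756,-0.177,0],[57.45,-20.91,-36.22]],[1,[0.0756,-0.177,0],[57.45,-20.91,-36.22]],[1,[0.0756,-0.177,0],[57.45,-20.91,-36.22]],[1,[0.0756,-0.177,0],[57.45,-20.91,-36.22]]]'

```text
clock: 9.78
position: [580.1, 281.0, 245.2]
eef_rot: [-119.8, 0.3, 59.8]
force: [0.1, -0.1, 1.3]
width: 1.002
```

Run:
```python
from m import *
st()
p=cams.snapshot("wrist");W=cloud(p)
m=near(W,(461,351),45)&(W[...,2]>20)&(W[...,2]<120);print(m.sum())
if m.sum()>100:
    t=W[m&(W[...,2]>97)];print("top",rect(t) if len(t) else 0,np.median(t,0));s_=W[m&(W[...,2]<92)];print("side",circ(s_),len(s_))
save(p,"w2.png")
go([588.8,277.4,137],60,150)
```

```text
t 9.7833 q [  2.9  53.6  54.5  34.  122.6 -51.8] grasp [588.3 276.3 250.7] rot [-119.8    0.3   59.8] F [ 0.1 -0.1  1.3] w 1.002
2234
top [462.4 351.1  45.1  45.1  38.2] [464.3 350.1  99.9]
side [496.5 330.4] 1118
[0.0012, 0.1005, 0.0578] [-0.06, -0.03, -0.21]
```

View pics/w2.png

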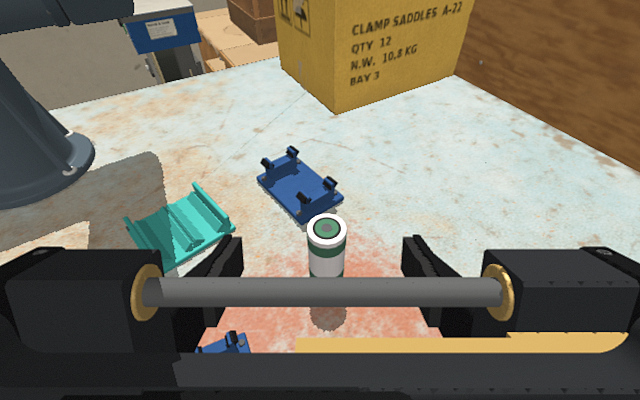

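w2 shows the green-banded roller at (326,235) between the fingers' line, measured at (462,351) with its top at 100 mm. The large blue rest is at (300,185) and the turquoise cradle at (180,225). I'll go in along the tool axis.

arm_command --moves '[[1,[0.001,0.035,0.02],[0,0,0]],[1,[0.001,0.07,0.04],[0,0,0]],[1,[0.001,0.09,0.052],[0,0,0]],[1,[0.001,0.1,0.058],[0,0,0]],[1,[0.001,0.1,0.058],[0,0,0]],[1,[0.001,0.1,0.058],[0,0,0]],[1,[0.001,0.1,0.058],[0,0,0]]]'

```text
clock: 10.42
position: [581.8, 283.2, 136.1]
eef_rot: [-120.2, -0.2, 60.0]
force: [0.4, 0.1, -0.4]
width: 0.999
```

Run:
```python
from m import *
st()
p=cams.snapshot("wrist");W=cloud(p)
m=near(W,(462,351),45)&(W[...,2]>20)&(W[...,2]<120)
t=W[m&(W[...,2]>97)];print("top",rect(t) if len(t) else 0,np.median(t,0))
go([462,351,52],60,150)
```

```text
t 10.4167 q [  3.1  60.6  56.   31.4 114.9 -57.5] grasp [590.  278.5 141.7] rot [-120.2   -0.2   60. ] F [ 0.4  0.1 -0.4] w 0.999
top [463.3 351.3  45.1  45.3  87.4] [465.5 349.7  99.9]
[-0.0015, 0.0033, 0.1724] [0.23, -0.08, 0.15]
```

arm_command --moves '[[1,[-0.001,0.003,0.03],[0,0,0]],[1,[-0.001,0.003,0.06],[0,0,0]],[1,[-0.001,0.003,0.09],[0,0,0]],[1,[-0.001,0.003,0.115],[0,0,0]],[1,[-0.001,0.003,0.137],[0,0,0]],[1,[-0.001,0.003,0.155],[0,0,0]],[1,[-0.001,0.003,0.166],[0,0,0]],[1,[-0.001,0.003,0.172],[0,0,0]],[1,[-0.001,0.003,0.172],[0,0,0]],[1,[-0.001,0.003,0.172],[0,0,0]],[0.3,[-0.001,0.003,0.172],[0,0,0]],[0.3,[-0.001,0.003,0.172],[0,0,0]],[0.3,[-0.001,0.003,0.172],[0,0,0]],[0.3,[-0.001,0.003,0.172],[0,0,0]],[0.3,[-0.001,0.003,0.172],[0,0,0]],[0.3,[-0.001,0.003,0.172],[0,0,0]],[0.3,[-0.001,0.003,0.172],[0,0,0]],[0.3,[-0.001,0.003,0.172],[0,0,0]],[0.3,[-0.001,0.003,0.172],[0,0,0]],[0.3,[-0.001,0.003,0.172],[0,0,0]]]' --grip_force 45

```text
clock: 12.13
position: [453.2, 356.8, 45.5]
eef_rot: [-120.0, -0.1, 59.9]
force: [2.5, 4.2, 3.6]
width: 0.519
```

Run:
```python
from m import *
st()
# rest: refine from saved images, blue base + black supports
go([462,351,160],60,150)
H=((462,351,160),60,150)
go([528.6,190,130],-30,175.3,H)
```

```text
t 12.1333 q [  9.6  61.4  74.9  33.8  95.7 -63.8] grasp [461.5 352.   51. ] rot [-120.    -0.1   59.9] F [2.5 4.2 3.6] w 0.519
[-0.0004, -0.0939, -0.0553] [0.0, -0.13, 0.09]
[-0.1038, 0.1058, -0.1152] [-88.4, -7.26, -27.1]
```

arm_command --moves '[[0.3,[0,-0.015,-0.009],[0,0,0]],[0.3,[0,-0.04,-0.0235],[0,0,0]],[0.3,[0,-0.07,-0.041],[0,0,0]],[0.3,[0,-0.094,-0.0553],[0,0,0]],[0.3,[0,-0.11,-0.065],[0,0,0]],[0.3,[0,-0.11,-0.065],[0,0,0]],[0.3,[0,-0.11,-0.065],[0,0,0]]]'

```text
clock: 12.72
position: [453.6, 354.4, 171.6]
eef_rot: [-120.2, 0.1, 60.0]
force: [0.1, 0.3, -3.5]
width: 0.513
```

Run:
```python
from m import *
st()
go([528.6,190.2,150],-30,175.4)
```

```text
t 12.7167 q [  9.5  50.9  75.4  34.4 103.9 -58. ] grasp [461.9 349.7 177.1] rot [-120.2    0.1   60. ] F [ 0.1  0.3 -3.5] w 0.513
[-0.1024, 0.1035, -0.1155] [-88.2, -7.13, -27.2]
```

arm_command --moves '[[0.3,[-0.007,0.007,-0.008],[-6.3,-0.51,-1.94]],[0.3,[-0.0146,0.0148,-0.0165],[-12.6,-1.02,-3.89]],[0.3,[-0.0219,0.0222,-0.0247],[-18.9,-1.53,-5.83]],[0.3,[-0.0293,0.0296,-0.033],[-25.2,-2.04,-7.77]],[0.3,[-0.0366,0.037,-0.0412],[-31.5,-2.55,-9.71]],[0.3,[-0.0439,0.0444,-0.0495],[-37.8,-3.06,-11.66]],[0.3,[-0.0512,0.0518,-0.0578],[-44.1,-3.57,-13.6]],[0.3,[-0.0585,0.0591,-0.066],[-50.4,-4.07,-15.54]],[0.3,[-0.0658,0.0665,-0.0743],[-56.7,-4.58,-17.49]],[0.3,[-0.0731,0.0739,-0.0825],[-63,-5.09,-19.43]],[0.3,[-0.0805,0.0813,-0.0908],[-69.3,-5.6,-21.37]],[0.3,[-0.0878,0.0887,-0.099],[-75.6,-6.11,-23.31]],[0.3,[-0.0951,0.0961,-0.1073],[-81.9,-6.62,-25.26]],[0.3,[-0.1024,0.1035,-0.1155],[-88.2,-7.13,-27.2]],[0.3,[-0.1024,0.1035,-0.1155],[-88.2,-7.13,-27.2]],[0.3,[-0.1024,0.1035,-0.1155],[-88.2,-7.13,-27.2]],[0.3,[-0.1024,0.1035,-0.1155],[-88.2,-7.13,-27.2]]]'

```text
clock: 14.13
position: [530.2, 189.8, 136.9]
eef_rot: [150.6, 0.0, 85.5]
force: [-0.6, -0.1, -2.9]
width: 0.519
```

Run:
```python
from m import *
st()
go([528.6,190.2,150],-30,175.4)
for n in("wrist","scene","top"):
    p=cams.snapshot(n);W=cloud(p)
    if n=="wrist": save(p,"w3.png")
    m=near(W,(528.6,190),62)
    r=W[m&(W[...,2]>100)&(W[...,2]<174)];print(n,"hi",len(r))
    H=cv2.cvtColor(p["color"],cv2.COLOR_RGB2HSV).astype(int)
    b=W[m&(H[...,0]>100)&(H[...,0]<128)&(H[...,1]>110)&(W[...,2]>3)&(W[...,2]<12)];print("blue",len(b),rect(b) if len(b)>5 else 0)
```

```text
t 14.1333 q [ 12.8  29.9 115.8 -54.5  10.4 -20.7] grasp [524.9 190.2 146.5] rot [150.6   0.   85.5] F [-0.6 -0.1 -2.9] w 0.519
[0.0003, 0.0051, -0.0012] [-0.61, -0.0, 0.09]
wrist hi 15724
blue 6139 [528.7 190.2  65.2  99.   84.5]
scene hi 188
blue 183 [529.1 190.7  67.9  99.6  82.3]
top hi 261
blue 6 [563.4 161.9   8.   16.6  54.4]
```

View pics/w3.png

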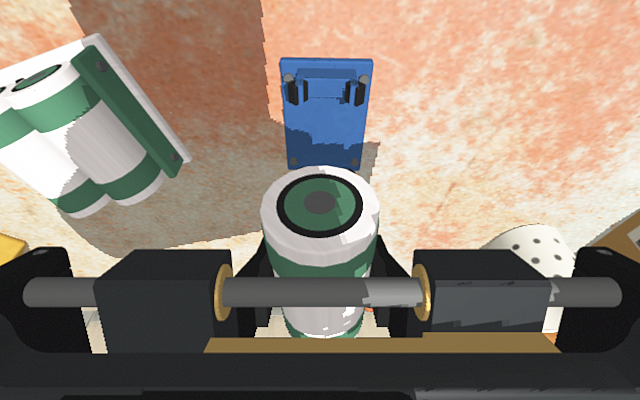

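w3 shows the held roller end at (320,205) and the small rest in line behind it at (326,115). The rest is measured at (528.7,190.2), axis -5.3°. The wrist is near its singularity, with q5 at 10 and q4 at -54, so I'll fit the kinematics before descending.

```bash
cat > k.py <<'E'
from h import *
from scipy.optimize import least_squares
np.set_printoptions(precision=1,suppress=True)
D=[([54.6,30.2,82.1,0,67.7,-10.2],[265.5,565.8,241.6],[180,0,64.9]),
([-50.5,30.2,88.2,.1,61.8,-20.6],[458,-381.3,209.8],[-179.9,.1,-30]),
([-50.6,41.6,93.3,0,45.1,-20.6],[458.9,-383.6,70.1],[180,0,-30]),
([-35.8,36.7,105.4,0,37.9,-5.7],[472.1,-203.2,80.3],[180,0,-30]),
([-35.7,23.3,99.2,0,56.8,-5.7],[474.7,-204.6,220.9],[179.9,-.7,-30]),
([2.9,53.6,54.5,34,122.6,-51.8],[588.3,276.3,250.7],[-119.8,.3,59.8]),
([3.1,60.6,56,31.4,114.9,-57.5],[590,278.5,141.7],[-120.2,-.2,60]),
([9.6,61.4,74.9,33.8,95.7,-63.8],[461.5,352,51],[-120,-.1,59.9]),
([9.5,50.9,75.4,34.4,103.9,-58],[461.9,349.7,177.1],[-120.2,.1,60]),
([12.8,29.9,115.8,-54.5,10.4,-20.7],[524.9,190.2,146.5],[150.6,0,85.5])]
E_=lambda s,a:Ro.from_euler(s,a,degrees=True)
def fk(q,P):
    d1,a1,off,L2,e,L3,L6,y4,r6=P
    R=E_("z",q[0]);p=R.apply([a1,off,d1]);R=R*E_("y",q[1]);p=p+R.apply([0,0,L2]);R=R*E_("y",q[2]);p=p+R.apply([e,y4,L3])
    R=R*E_("z",q[3])*E_("y",q[4]);p=p+R.apply([0,0,L6]);R=R*E_("z",q[5])*E_("z",r6);return p,R
def res(P):
    o=[]
    for q,g,r in D:
        p,R=fk(q,P);o+=list(p-g)+list((R.inv()*E_("xyz",r)).as_rotvec(degrees=True))
    return o
s=least_squares(res,[250,0,110,400,0,400,200,0,180 if 1 else 0],loss="soft_l1");P=s.x
LO=np.array([-176.69,-43.24,12.49,-82,0,-163.58]);HI=np.array([176.69,126.21,139.97,262,151.66,163.58])
def ik(g,R,q0):
    f=lambda q:np.r_[(fk(q,P)[0]-g),2*(fk(q,P)[1].inv()*R).as_rotvec(degrees=True)]
    r=least_squares(f,np.clip(q0,LO+.1,HI-.1),bounds=(LO,HI));return r.x,abs(r.fun).max()
if __name__=="__main__":
    print(P,np.abs(s.fun).max());
    q0=D[-1][0]
    for a in(-35,-30,-25,-20,-10,0):
      for haz in(175,-5):
       for q0 in(D[-1][0],[20,40,110,120,10,-100],[20,40,110,10,50,100],[20,40,110,180,20,-100],[20,40,110,0,80,-60]):
        q,er=ik([528.7,190.2,50],Rt(a,haz),q0)
        if er<1: print(a,haz,q)
E
python3 k.py
```

```text
[274.5   0.4 108.8 588.2 114.3 391.5 286.8   2.3 180. ] 0.6453886037211873
-35 -5 [ 5.3 53.9 75.5  5.9 85.3 98. ]
-35 -5 [ 5.3 53.9 75.5  5.9 85.3 98. ]
-35 -5 [ 5.3 53.9 75.5  5.9 85.3 98. ]
-35 -5 [ 5.3 53.9 75.5  5.9 85.3 98. ]
-30 -5 [ 5.6 51.7 78.8  5.4 79.2 98.2]
-30 -5 [ 5.6 51.7 78.8  5.4 79.2 98.2]
-30 -5 [ 5.6 51.7 78.8  5.4 79.2 98.2]
-30 -5 [ 5.6 51.7 78.8  5.4 79.2 98.2]
-25 -5 [ 6.  49.6 82.1  4.8 73.  98.6]
-25 -5 [ 6.  49.6 82.1  4.8 73.  98.6]
-25 -5 [ 6.  49.6 82.1  4.8 73.  98.6]
-25 -5 [ 6.  49.6 82.1  4.8 73.  98.6]
-20 175 [ 11.2  40.8 112.1 -34.9   9.6 -40.1]
-20 175 [ 11.2  40.8 112.1 -34.9   9.6 -40.1]
-20 175 [ 11.2  40.8 112.1 -34.9   9.6 -40.1]
-20 175 [ 11.2  40.8 112.1 -34.9   9.6 -40.1]
-20 175 [ 11.2  40.8 112.1 -34.9   9.6 -40.1]
-20 -5 [ 6.4 47.7 85.5  4.2 66.6 99.1]
-20 -5 [ 6.4 47.7 85.5  4.2 66.6 99.1]
-20 -5 [ 6.4 47.7 85.5  4.2 66.6 99.1]
-10 175 [  9.7  40.5 105.7  -6.2  24.2 -69.8]
-10 175 [  9.7  40.5 105.7  -6.2  24.2 -69.8]
-10 175 [  9.7  40.5 105.7  -6.2  24.2 -69.8]
-10 175 [  9.7  40.5 105.7  -6.2  24.2 -69.8]
-10 175 [  9.7  40.5 105.7  -6.2  24.2 -69.8]
-10 -5 [  7.3  44.3  92.3   2.6  53.2 100.5]
-10 -5 [  7.3  44.3  92.3   2.6  53.2 100.5]
-10 -5 [  7.3  44.3  92.3   2.6  53.2 100.5]
0 175 [  8.4  41.8  99.1  -0.   39.1 -76.6]
0 175 [  8.4  41.8  99.1  -0.   39.1 -76.6]
0 175 [  8.4  41.8  99.1  -0.   39.1 -76.6]
0 175 [  8.4  41.8  99.1  -0.   39.1 -76.6]
0 175 [  8.4  41.8  99.1  -0.   39.1 -76.6]
0 -5 [  8.4  41.8  99.1   0.   39.1 103.4]
0 -5 [  8.4  41.8  99.1  -0.   39.1 103.4]
0 -5 [  8.4  41.8  99.1   0.   39.1 103.4]
```

Run:
```python
from k import *
q=D[-1][0]
for haz in range(175,-6,-15):
    q,e=ik([528.7,190.2,160],Rt(-30,haz),q);print(haz,q,round(e,2))
for z in(120,80,49):
    q,e=ik([528.7,190.2,z],Rt(-30,-5),q);print(z,q,round(e,2))
A=([524.9,190.2,146.5],-29.4,175.5);st()
for haz in(145,115,85):go([528.7,190.2,160],-30,haz)
B=([528.7,190.2,160],-30,85);print("B")
for haz in(55,25,-5):go([528.7,190.2,160],-30,haz,B)
```

```text
175 [ 12.9  28.5 115.1 -49.6  11.7 -25.2] 0.0
160 [ 17.3  29.7 111.6 -52.7  22.4  -6. ] 0.0
145 [ 20.5  31.3 107.1 -48.6  33.3   5.1] 0.0
130 [ 22.4  33.2 101.9 -43.4  43.9  14.2] 0.0
115 [ 23.1  35.3  96.5 -38.2  53.9  22.7] 0.0
100 [ 22.7  37.4  91.1 -33.2  63.   31.2] 0.0
85 [ 21.5  39.4  86.2 -28.2  71.2  39.8] 0.0
70 [ 19.7  41.1  81.9 -23.1  78.2  48.8] 0.0
55 [ 17.4  42.5  78.4 -17.9  83.9  58.3] 0.0
40 [ 14.7  43.5  76.1 -12.3  88.   68.2] 0.0
25 [11.8 44.  75.  -6.6 90.4 78.5] 0.0
10 [ 8.7 43.9 75.2 -0.6 90.9 88.9] 0.0
-5 [ 5.6 43.3 76.7  5.3 89.6 99.2] 0.0
120 [ 5.6 46.2 77.8  5.3 85.6 98.9] 0.0
80 [ 5.6 49.3 78.5  5.3 81.9 98.5] 0.0
49 [ 5.6 51.8 78.8  5.4 79.1 98.2] 0.0
t 14.2833 q [ 12.8  29.8 115.6 -54.   10.5 -21.2] grasp [526.3 190.4 147.6] rot [150.5  -0.   85.4] F [ 0.1 -0.3 -3.6] w 0.517
[-0.0028, 0.0076, -0.01] [-0.5, -15.08, 26.38]
[-0.0048, 0.0058, -0.0109] [-0.47, -29.96, 52.43]
[-0.0055, 0.0034, -0.0123] [-0.4, -44.85, 78.47]
B
[-0.0028, -0.0006, -0.0004] [0.0, -15.0, 25.98]
[-0.0048, -0.0024, -0.0014] [-0.0, -30.0, 51.96]
[-0.0055, -0.0048, -0.0028] [0.0, -45.0, 77.94]
```

arm_command --moves '[[0.3,[-0.001,0.003,-0.005],[0,-3,5.2]],[0.3,[-0.0028,0.0076,-0.01],[-0.5,-15.08,26.38]],[0.3,[-0.0028,0.0076,-0.01],[-0.5,-15.08,26.38]],[0.3,[-0.0028,0.0076,-0.01],[-0.5,-15.08,26.38]],[0.3,[-0.0028,0.0076,-0.01],[-0.5,-15.08,26.38]],[0.3,[-0.0048,0.0058,-0.0109],[-0.47,-29.96,52.43]],[0.3,[-0.0048,0.0058,-0.0109],[-0.47,-29.96,52.43]],[0.3,[-0.0048,0.0058,-0.0109],[-0.47,-29.96,52.43]],[0.3,[-0.0048,0.0058,-0.0109],[-0.47,-29.96,52.43]],[0.3,[-0.0055,0.0034,-0.0123],[-0.4,-44.85,78.47]],[0.3,[-0.0055,0.0034,-0.0123],[-0.4,-44.85,78.47]],[0.3,[-0.0055,0.0034,-0.0123],[-0.4,-44.85,78.47]],[0.3,[-0.0055,0.0034,-0.0123],[-0.4,-44.85,78.47]],[0.3,[-0.0055,0.0034,-0.0123],[-0.4,-44.85,78.47]]]'

```text
clock: 15.45
position: [531.5, 186.5, 151.6]
eef_rot: [150.3, -0.3, -5.3]
force: [1.0, 0.3, -3.5]
width: 0.519
```

arm_command --moves '[[0.3,[-0.0028,-0.0006,-0.0004],[0,-15,25.98]],[0.3,[-0.0028,-0.0006,-0.0004],[0,-15,25.98]],[0.3,[-0.0028,-0.0006,-0.0004],[0,-15,25.98]],[0.3,[-0.0028,-0.0006,-0.0004],[0,-15,25.98]],[0.3,[-0.0048,-0.0024,-0.0014],[0,-30,51.96]],[0.3,[-0.0048,-0.0024,-0.0014],[0,-30,51.96]],[0.3,[-0.0048,-0.0024,-0.0014],[0,-30,51.96]],[0.3,[-0.0048,-0.0024,-0.0014],[0,-30,51.96]],[0.3,[-0.0055,-0.0048,-0.0028],[0,-45,77.94]],[0.3,[-0.0055,-0.0048,-0.0028],[0,-45,77.94]],[0.3,[-0.0055,-0.0048,-0.0028],[0,-45,77.94]],[0.3,[-0.0055,-0.0048,-0.0028],[0,-45,77.94]],[0.3,[-0.0055,-0.0048,-0.0028],[0,-45,77.94]],[0.3,[-0.0055,-0.0048,-0.0028],[0,-45,77.94]],[0.3,[-0.0055,-0.0048,-0.0028],[0,-45,77.94]]]'

```text
clock: 16.7
position: [525.5, 191.2, 152.3]
eef_rot: [150.3, 0.3, -94.9]
force: [-0.5, -0.2, -4.0]
width: 0.514
```

```bash
cat > cyl.py <<'E'
from m import *
def lying(p,c,r,zlo,zhi,z0):
    """fit axis line (x,y,z,az,el) of a 23 mm cylinder near c to the points that show"""
    W=cloud(p);Q=W[near(W,c,r)&(W[...,2]>zlo)&(W[...,2]<zhi)]
    def f(a,Q=Q):
        u=np.array([np.cos(a[2])*np.cos(a[4]),np.sin(a[2])*np.cos(a[4]),np.sin(a[4])]);d=Q-[c[0]+a[0],c[1]+a[1],z0+a[3]]
        d=d-np.outer(d@u,u);return np.linalg.norm(d,axis=1)-23
    return Q,f
E
python3 - <<'E'
from cyl import *
st()
for n in("wrist","scene","top"):
    p=cams.snapshot(n);W=cloud(p);H=cv2.cvtColor(p["color"],cv2.COLOR_RGB2HSV).astype(int)
    if n=="wrist":save(p,"w4.png")
    m=near(W,(528.7,190),75)
    b=W[m&(H[...,0]>100)&(H[...,0]<128)&(H[...,1]>110)&(W[...,2]>3)&(W[...,2]<12)];print(n,"blue",len(b),rect(b) if len(b)>5 else 0)
    d=cams.silhouettes(p,"green_roller")
    for x in d[:3]:
        Q=W[x["region"]&(p["range_z"]>0)];print(round(x["confidence"],2),x["at"],np.nanmedian(Q,0),np.nanpercentile(Q,[2,98],axis=0).ravel())
E
```

```text
t 16.7 q [ 5.6 43.1 76.5  5.4 89.6 99. ] grasp [530.9 190.7 161.8] rot [150.3   0.3 -94.9] F [-0.5 -0.2 -4. ] w 0.514
wrist blue 6140 [530.7 189.5  65.1  99.8  84.6]
0.77 [323.4, 234.0] [578.8 186.  175.2] [504.4 166.1 144.8 581.2 206.6 185.2]
scene blue 232 [527.7 191.   66.8  98.2  86.5]
0.74 [299.4, 138.1] [498.7 180.7 175.4] [477.4 166.8 149.9 572.  212.4 187.3]
top blue 77 [519.6 171.   18.2  74.3  86.1]
```

View pics/w4.png

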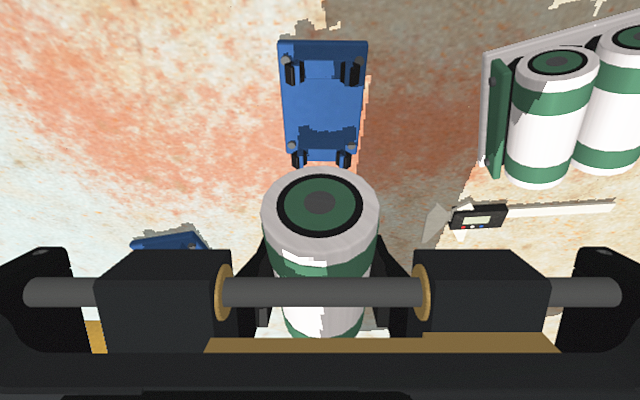

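w4 shows the roller lined up with the small rest: roller end at (320,205), rest at (322,100). Averaging the two wrist headings puts the rest at (529.7,189.9), axis -5.3°. I'll descend.

Run:
```python
from cyl import *
st()
go([530.7,189.9,52],-30,-5.3);go([530.7,189.9,47],-30,-5.3)
```

```text
t 17.0 q [ 5.7 43.1 76.5  5.4 89.7 99.1] grasp [530.6 191.6 162.5] rot [150.3   0.2 -94.9] F [-0.4  0.1 -3.8] w 0.514
[0.0021, -0.0549, 0.0959] [-0.35, -0.03, 0.43]
[0.0021, -0.0573, 0.1002] [-0.35, -0.03, 0.43]
```

arm_command --moves '[[0.3,[0,-0.014,0.024],[0,0,0]],[0.3,[0.001,-0.028,0.048],[0,0,0.2]],[0.3,[0.0015,-0.039,0.068],[0,0,0.4]],[0.3,[0.0015,-0.047,0.081],[-0.2,0,0.4]],[0.3,[0.0015,-0.0515,0.09],[-0.3,0,0.4]],[0.3,[0.0015,-0.0535,0.0935],[-0.3,0,0.4]],[0.3,[0.0015,-0.0545,0.095],[-0.3,0,0.4]],[0.3,[0.0015,-0.0549,0.0959],[-0.3,0,0.4]],[0.3,[0.0015,-0.0549,0.0959],[-0.3,0,0.4]]]'

```text
clock: 17.75
position: [526.2, 190.4, 43.4]
eef_rot: [150.2, -0.0, -95.4]
force: [0.4, 0.6, -3.7]
width: 0.514
```

Run:
```python
from cyl import *
st()
p=cams.snapshot("scene");cv2.imwrite("pics/s1.png",cv2.resize(p["color"][100:240,210:410,::-1],None,fx=4,fy=4,interpolation=cv2.INTER_CUBIC))
go([530.7,189.9,47],-30,-5.3)
```

```text
t 17.75 q [ 5.5 51.5 78.4  5.5 79.5 98.5] grasp [531.7 189.9  53. ] rot [150.2  -0.  -95.4] F [ 0.4  0.6 -3.7] w 0.514
[0.0001, -0.0022, 0.0058] [-0.16, 0.03, -0.05]
```

View pics/s1.png

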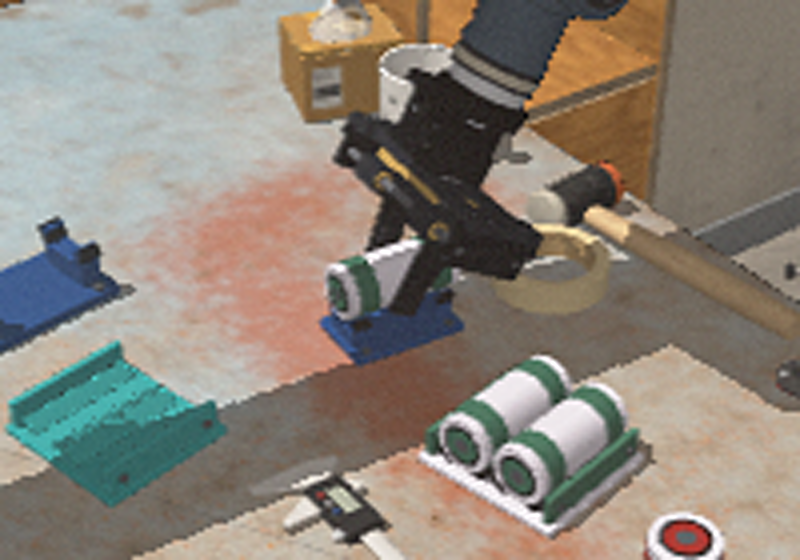

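s1 shows the roller held lengthwise just above the small rest, around (390,290) in the crop. I'll lower the last few millimetres gently.

arm_command --moves '[[0.3,[0,-0.0005,0.0009],[0,0,0]],[0.3,[0,-0.001,0.0017],[0,0,0]],[0.3,[0,-0.0015,0.0026],[0,0,0]],[0.3,[0,-0.002,0.0035],[0,0,0]],[0.3,[0,-0.002,0.0035],[0,0,0]]]'

```text
clock: 18.22
position: [526.2, 190.6, 40.9]
eef_rot: [150.1, 0.0, -95.4]
force: [1.1, 0.9, 8.6]
width: 0.519
```

arm_command --moves '[[0.3,[0,-0.0005,0.0009],[0,0,0]],[0.3,[0,-0.0005,0.0009],[0,0,0]]]'

```text
clock: 18.38
position: [526.2, 190.8, 40.7]
eef_rot: [150.1, 0.0, -95.4]
force: [0.8, 1.2, 11.4]
width: 0.518
```

arm_command --moves '[[0.3,[0,0,0],[0,0,0]],[0.3,[0,-0.0003,0.0005],[0,0,0]],[0.3,[0,-0.0003,0.0005],[0,0,0]]]' --grip_force 4

```text
clock: 18.63
position: [526.4, 191.6, 38.0]
eef_rot: [150.2, 0.1, -95.4]
force: [2.2, 6.0, 4.8]
width: 0.528
```

Run:
```python
from cyl import *
st()
p=cams.snapshot("scene");Q,f=lying(p,(529.7,190),70,40,85,48)
W=cloud(p);d=cams.silhouettes(p,"green_roller")
for x in d[:4]:print(round(x["confidence"],2),x["at"])
x=min(d,key=lambda x:np.hypot(x["at"][0]-310,x["at"][1]-170));Q=W[x["region"]&(p["range_z"]>0)]
r=least_squares(lambda a:f(a,Q),[0,0,-.09,0,0],loss="soft_l1",f_scale=1)
a=r.x;print(len(Q),529.7+a[0],190+a[1],48+a[3],np.degrees(a[[2,4]]))
```

```text
t 18.6333 q [ 5.6 51.9 78.4  5.7 79.1 98.4] grasp [531.9 191.1  47.5] rot [150.2   0.1 -95.4] F [2.2 6.  4.8] w 0.528
0.86 [300.5, 170.0]
340 502.41882623088463 195.20242026771075 51.23471439205492 [-5.1  0. ]
```

arm_command --moves '[[0.56,[0,0,0],[0,0,0]],[0.6,[0,0,0],[0,0,0]],[0.65,[0,0,0],[0,0,0]],[0.72,[0,0,0],[0,0,0]],[0.9,[0,0,0],[0,0,0]],[0.95,[0,0,0],[0,0,0]],[1,[0,0,0],[0,0,0]],[1,[0,0,-0.015],[0,0,0]],[1,[0,0,-0.04],[0,0,0]],[1,[0,0,-0.075],[0,0,0]],[1,[0,0,-0.11],[0,0,0]],[1,[0,0,-0.13],[0,0,0]],[1,[0,0,-0.13],[0,0,0]]]' --grip_force 40

```text
clock: 19.82
position: [594.8, 184.0, 153.7]
eef_rot: [150.7, 0.1, -95.4]
force: [1.5, -0.8, 0.7]
width: 0.996
```

Run:
```python
from cyl import *
st()
p=cams.snapshot("wrist");save(p,"w5.png")
W=cloud(p);d=cams.silhouettes(p,"green_roller")
for x in d[:4]:
    print(round(x["confidence"],2),x["at"]);Q=W[x["region"]&(p["range_z"]>0)];Q=Q[near(Q,(530,190),70)&(Q[:,2]>20)]
    if len(Q)<50: continue
    print(len(Q),rect(Q[Q[:,2]>60]),"topz",np.percentile(Q[:,2],[95,99]))
    f=lying(p,(529.7,190),70,40,85,48)[1]
    a=least_squares(lambda a:f(a,Q),[0,0,-.09,0,.01],loss="soft_l1",f_scale=1).x;print(529.7+a[0],190+a[1],48+a[3],np.degrees(a[[2,4]]))
```

```text
t 19.8167 q [ 4.5 47.6 65.3  4.9 96.  99.2] grasp [600.2 183.4 163.3] rot [150.7   0.1 -95.4] F [ 1.5 -0.8  0.7] w 0.996
0.67 [319.5, 194.6]
5539 [531.1 189.9  42.2 101.4  84.4] topz [73.  73.6]
533.9124465713735 189.67160541238073 49.840911816858835 [-5.4 -0.3]
```

View pics/w5.png

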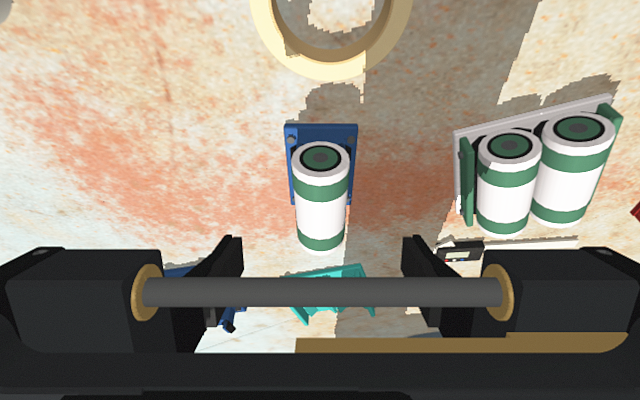

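w5 shows the roller released and level in the small rest at (320,195), centre (531,190), axis -5.5°. The base rollers are at (508,185) and (572,170). Next I'll regrip from straight above.

Run:
```python
from cyl import *
st()
p=cams.snapshot("wrist");W=cloud(p)
c=(520,-4);Q=W[near(W,c,75)&(W[...,2]>40)&(W[...,2]<70)];print("cradle rollers",len(Q),rect(Q),rect(Q[Q[:,2]>50]),np.percentile(Q[:,2],98))
def fit2(Q,z0):
    def f(b):
        u=np.array([np.cos(b[2]),np.sin(b[2])]);d=(Q[:,:2]-c-b[:2]);l=d@[-u[1],u[0]]
        return np.hypot(abs(l)-25,Q[:,2]-z0-b[3])-23
    b=least_squares(f,[0,0,.23,0],loss="soft_l1",f_scale=1).x
    u=np.array([np.cos(b[2]),np.sin(b[2])]);s=(Q[:,:2]-c)@u;e=np.percentile(s,[.3,99.7]);n=np.array([-u[1],u[0]]);l=(b[:2]@n)
    return (np.array(c)+u*e.mean()+n*l),np.degrees(b[2]),b[3]+z0,e[1]-e[0]
print(fit2(Q,32))
for n in("scene","top"):
    p=cams.snapshot(n);W=cloud(p);Q=W[near(W,c,75)&(W[...,2]>40)&(W[...,2]<70)];print(n,len(Q),fit2(Q,32))
go([530.7,189.9,110],0,-5.4)
go([530.7,189.9,50],0,-5.4,([530.7,189.9,110],0,-5.4))
```

```text
t 19.9167 q [ 4.6 47.8 65.8  4.9 95.9 99.2] grasp [595.5 183.5 159.2] rot [150.1  -0.  -95.4] F [-0.8 -0.2 -1.3] w 1.002
cradle rollers 9453 [521.9  -2.7 103.   92.2  12.7] [521.5  -3.6 101.9  79.2  12.6] 55.030975669923016
(array([522.5,  -3.4]), np.float64(12.319767790914787), np.float64(31.202060292328518), np.float64(100.23173841129875))
scene 754 (array([519.9,  -1. ]), np.float64(12.61860088342198), np.float64(32.14420649803702), np.float64(102.75752945073387))
top 826 (array([520.2,  -5.4]), np.float64(12.167412773630284), np.float64(32.66941347642168), np.float64(100.3600254703818))
[-0.0004, 0.0251, 0.0712] [30.23, -0.09, 0.03]
[0.0, -0.0, 0.06] [0.0, 0.0, 0.0]
```

arm_command --moves '[[1,[-0.0004,0.012,0.03],[10,0,0]],[1,[-0.0004,0.0251,0.06],[20,0,0]],[1,[-0.0004,0.0251,0.0712],[30.23,0,0]],[1,[-0.0004,0.0251,0.0712],[30.23,0,0]],[1,[-0.0004,0.0251,0.0712],[30.23,0,0]],[1,[-0.0004,0.0251,0.0712],[30.23,0,0]],[1,[-0.0004,0.0251,0.0712],[30.23,0,0]],[1,[-0.0004,0.0251,0.0712],[30.23,0,0]]]'

```text
clock: 20.73
position: [534.3, 190.1, 100.2]
eef_rot: [-179.8, -0.0, -95.4]
force: [0.9, -0.1, -0.0]
width: 1.0
```

Run:
```python
from cyl import *
st()
p=cams.snapshot("wrist");W=cloud(p)
Q=W[near(W,(530,190),62)&(W[...,2]>58)&(W[...,2]<80)];print(len(Q),rect(Q))
go([530.7,189.9,50],0,-5.4)
```

```text
t 20.7333 q [  8.3  36.2  96.9  -0.1  46.6 103.8] grasp [534.2 190.1 111.2] rot [-179.8   -0.   -95.4] F [ 0.9 -0.1 -0. ] w 1.0
8179 [530.5 190.   43.8 101.   84.6]
[0.0005, 0.0047, 0.0612] [-0.3, -0.0, 0.01]
```

arm_command --moves '[[1,[0,0,0.03],[0,0,0]],[1,[0,0,0.04],[0,0,0]],[1,[0,0,0.04],[0,0,0]],[1,[0,0,0.04],[0,0,0]]]'

```text
clock: 21.12
position: [533.5, 189.6, 59.4]
eef_rot: [-179.9, -0.1, -95.4]
force: [1.1, 0.0, 0.7]
width: 0.998
```

Run:
```python
from cyl import *
st()
go([530.5,190,50],0,-5.4)
```

```text
t 21.1167 q [  8.3  40.   98.1  -0.1  41.8 103.8] grasp [533.4 189.6  70.4] rot [-179.9   -0.1  -95.4] F [1.1 0.  0.7] w 0.998
[-0.0002, 0.003, 0.0204] [-0.14, -0.06, -0.0]
```

arm_command --moves '[[1,[0,0.003,0.012],[0,0,0]],[1,[0,0.003,0.018],[0,0,0]],[1,[0,0.003,0.0205],[0,0,0]],[1,[0,0.003,0.0205],[0,0,0]],[0.6,[0,0.003,0.0205],[0,0,0]],[0.3,[0,0.003,0.0205],[0,0,0]],[0.3,[0,0.003,0.0205],[0,0,0]],[0.3,[0,0.003,0.0205],[0,0,0]],[0.3,[0,0.003,0.0205],[0,0,0]],[0.3,[0,0.003,0.0205],[0,0,0]],[0.3,[0,0.003,0.0205],[0,0,0]],[0.3,[0,0.003,0.0205],[0,0,0]],[0.3,[0,0.003,0.0205],[0,0,0]],[0.3,[0,0.003,0.0205],[0,0,0]],[0.3,[0,0.003,0.0205],[0,0,0]]]' --grip_force 45

```text
clock: 22.37
position: [530.7, 191.2, 40.1]
eef_rot: [-179.7, 0.1, -95.4]
force: [0.5, 5.5, 1.6]
width: 0.521
```

Run:
```python
from cyl import *
st()
go([530.5,190,150],0,-5.4)
go([521,-3.4,150],0,12.5)
```

```text
t 22.3667 q [  8.5  41.7  98.9  -0.   39.  103.9] grasp [530.6 191.2  51.1] rot [-179.7    0.1  -95.4] F [0.5 5.5 1.6] w 0.521
[0.0011, -0.0005, -0.0989] [-0.33, 0.07, 0.0]
[0.1946, -0.0092, -0.099] [-0.34, 0.01, -17.9]
```

arm_command --moves '[[0.3,[0,0,-0.01],[0,0,0]],[0.3,[0,0,-0.03],[0,0,0]],[0.3,[0,0,-0.06],[0,0,0]],[0.3,[0.005,0,-0.085],[0,0,0]],[0.3,[0.02,-0.001,-0.099],[0,0,-2]],[0.3,[0.045,-0.002,-0.099],[0,0,-4.5]],[0.3,[0.075,-0.003,-0.099],[0,0,-7]],[0.3,[0.105,-0.005,-0.099],[0,0,-10]],[0.3,[0.135,-0.006,-0.099],[0,0,-12.5]],[0.3,[0.16,-0.008,-0.099],[0,0,-15]],[0.3,[0.18,-0.009,-0.099],[0,0,-16.5]],[0.3,[0.19,-0.009,-0.099],[0,0,-17.5]],[0.3,[0.1946,-0.009,-0.099],[-0.3,0,-17.9]],[0.3,[0.1946,-0.009,-0.099],[-0.3,0,-17.9]],[0.3,[0.1946,-0.009,-0.099],[-0.3,0,-17.9]],[0.3,[0.1946,-0.009,-0.099],[-0.3,0,-17.9]],[0.3,[0.1946,-0.009,-0.099],[-0.3,0,-17.9]]]'

```text
clock: 23.78
position: [520.4, -3.4, 139.0]
eef_rot: [179.9, -0.1, -77.4]
force: [-0.5, 0.0, -2.1]
width: 0.515
```

```bash
cat > cr.py <<'E'
from cyl import *
def look(n,zlo,zhi,name=None):
    p=cams.snapshot(n)
    if name: save(p,name)
    W=cloud(p);c=np.array([521,-3.4]);u=np.array([np.cos(np.radians(12.5)),np.sin(np.radians(12.5))]);v=np.array([-u[1],u[0]])
    d=W[...,:2]-c;s=d@u;l=d@v
    H=cv2.cvtColor(p["color"],cv2.COLOR_RGB2HSV).astype(int);wg=(H[...,2]>100)|((H[...,0]>60)&(H[...,0]<95)&(H[...,1]>80))
    for nm,m in(("held",(abs(l)<22)&(abs(s)<75)&(W[...,2]>zlo)&(W[...,2]<zhi)),("base0",(abs(l-25)<20)&(abs(s)<62)&(W[...,2]>40)&(W[...,2]<60)),("base1",(abs(l+25)<20)&(abs(s)<62)&(W[...,2]>40)&(W[...,2]<60))):
        m=m&wg
        if m.sum()<20: print(n,nm,m.sum());continue
        print(n,nm,m.sum(),"s",np.percentile(s[m],[.5,99.5]),"l",np.percentile(l[m],[2,98]),"z",np.percentile(W[m][:,2],[50,97]),rect(W[m])[-3:])
E
python3 - <<'E'
from cr import *
st()
look("wrist",125,180,"w6.png");look("scene",125,180);look("top",125,180)
st();go([521,-3.4,150],0,12.5)
E
```

```text
t 23.7833 q [-12.6  30.  102.   -0.1  48.   64.8] grasp [520.4  -3.4 150. ] rot [179.9  -0.1 -77.4] F [-0.5  0.  -2.1] w 0.515
wrist held 13073 s [-27.7  49.6] l [-20.8  19.5] z [168.9 172.1] [85.5 43.9 12.7]
wrist base0 1650 s [-25.2  49.6] l [ 6.1 44.6] z [49.7 54.8] [76.7 39.6 12.2]
wrist base1 1515 s [-24.8  50.6] l [-44.5  -6.1] z [50.7 54.9] [77.9 39.6 12.5]
scene held 263 s [-53.6  46.9] l [-21.3  19.7] z [167.3 173.9] [102.2  42.3   8.9]
scene base0 227 s [-52.  49.] l [ 6.6 41.1] z [51.7 56.9] [102.6  38.2  11.1]
scene base1 292 s [-51.  50.] l [-43.2  -8.2] z [52.2 56.6] [102.1  38.5  11.6]
top held 3
top base0 0
top base1 0
t 23.9333 q [-12.7  30.  102.   -0.1  48.   64.8] grasp [520.6  -3.6 150. ] rot [180.   -0.1 -77.4] F [ 0.   0.4 -2.7] w 0.515
[-0.0001, -0.0004, 0.0] [0.05, -0.06, 0.1]
```

View pics/w6.png

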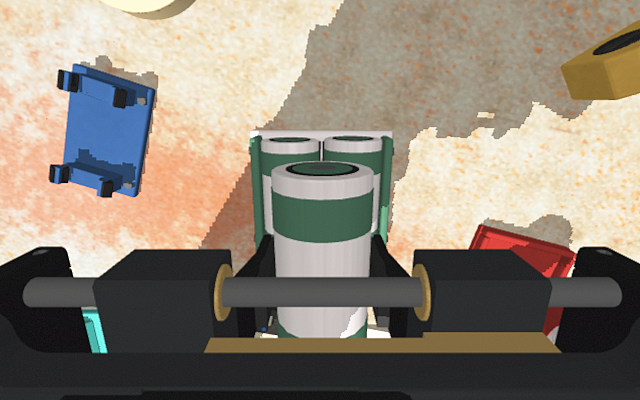

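w6 shows the held roller over the pile's groove at (322,230), with the base roller ends at (290,145) and (352,143). It lines up. However, I'm gripping only about 3 mm above the roller's axis, so the fingertips would just brush the base rollers (tips at 55 mm, tops at 55 mm). I'll set it back in the rest and regrip about 5 mm higher.

Run:
```python
from h import *
A=([520.6,-3.6,150],0,12.5);B=([530.6,190.3,150],0,-5.4)
go(*B,A);go([530.6,190.3,53],0,-5.4,B)
```

```text
[-0.1871, -0.0517, -0.0] [0.0, -0.0, 17.9]
[0.0, -0.0, 0.097] [0.0, 0.0, 0.0]
```

arm_command --moves '[[0.3,[-0.01,-0.003,0],[0,0,1]],[0.3,[-0.03,-0.008,0],[0,0,3]],[0.3,[-0.06,-0.0165,0],[0,0,6]],[0.3,[-0.09,-0.025,0],[0,0,9]],[0.3,[-0.12,-0.033,0],[0,0,12]],[0.3,[-0.15,-0.0415,0],[0,0,15]],[0.3,[-0.173,-0.048,0],[0,0,17]],[0.3,[-0.1871,-0.0517,0.01],[0,0,17.9]],[0.3,[-0.1871,-0.0517,0.03],[0,0,17.9]],[0.3,[-0.1871,-0.0517,0.055],[0,0,17.9]],[0.3,[-0.1871,-0.0517,0.075],[0,0,17.9]],[0.3,[-0.1871,-0.0517,0.088],[0,0,17.9]],[0.3,[-0.1871,-0.0517,0.094],[0,0,17.9]],[0.3,[-0.1871,-0.0517,0.096],[0,0,17.9]],[0.3,[-0.1871,-0.0517,0.096],[0,0,17.9]]]'

```text
clock: 25.18
position: [530.3, 189.7, 42.7]
eef_rot: [180.0, -0.1, -95.3]
force: [-1.0, -0.4, -3.5]
width: 0.519
```

arm_command --moves '[[0.3,[0,0,0.0008],[0,0,0]],[0.3,[0,0,0.0016],[0,0,0]],[0.3,[0,0,0.0024],[0,0,0]],[0.3,[0,0,0.0024],[0,0,0]]]'

```text
clock: 25.52
position: [531.5, 189.6, 41.6]
eef_rot: [-179.9, -0.0, -95.4]
force: [0.1, 1.2, 0.7]
width: 0.516
```

arm_command --moves '[[0.3,[0,0,0.0005],[0,0,0]],[0.56,[0,0,0.0005],[0,0,0]],[0.6,[0,0,0.0005],[0,0,0]],[0.65,[0,0,0.0005],[0,0,0]],[0.7,[0,0,0],[0,0,0]],[0.7,[0,0,-0.002],[0,0,0]],[0.7,[0,0,-0.0045],[0,0,0]],[0.7,[0,0,-0.0045],[0,0,0]],[0.7,[0,0,-0.0045],[0,0,0]],[0.6,[0,0,-0.0045],[0,0,0]],[0.3,[0,0,-0.0045],[0,0,0]],[0.3,[0,0,-0.0045],[0,0,0]],[0.3,[0,0,-0.0045],[0,0,0]],[0.3,[0,0,-0.0045],[0,0,0]],[0.3,[0,0,-0.0045],[0,0,0]],[0.3,[0,0,-0.0045],[0,0,0]]]' --grip_force 45

```text
clock: 26.85
position: [530.7, 191.1, 45.1]
eef_rot: [-180.0, 0.1, -95.4]
force: [-0.4, 5.4, 0.9]
width: 0.514
```

Run:
```python
from h import *
st()
go([521.4,-3.0,150],0,12.5)
```

```text
t 26.85 q [8.400e+00 4.130e+01 9.870e+01 1.000e-01 4.000e+01 1.038e+02] grasp [530.7 191.1  56.1] rot [-1.80e+02  1.00e-01 -9.54e+01] F [-0.4  5.4  0.9] w 0.514
[0.194, -0.0092, -0.0941] [-0.04, 0.07, -17.93]
```

arm_command --moves '[[0.3,[0,0,-0.01],[0,0,0]],[0.3,[0,0,-0.03],[0,0,0]],[0.3,[0,0,-0.06],[0,0,0]],[0.3,[0.005,0,-0.082],[0,0,0]],[0.3,[0.02,-0.001,-0.094],[0,0,-2]],[0.3,[0.045,-0.002,-0.094],[0,0,-4.5]],[0.3,[0.075,-0.003,-0.094],[0,0,-7]],[0.3,[0.105,-0.005,-0.094],[0,0,-10]],[0.3,[0.135,-0.006,-0.094],[0,0,-12.5]],[0.3,[0.16,-0.008,-0.094],[0,0,-15]],[0.3,[0.18,-0.009,-0.09],[0,0,-16.5]],[0.3,[0.19,-0.009,-0.08],[0,0,-17.5]],[0.3,[0.194,-0.009,-0.068],[0,0,-17.9]],[0.3,[0.194,-0.009,-0.06],[0,0,-17.9]],[0.3,[0.194,-0.009,-0.054],[0,0,-17.9]],[0.3,[0.194,-0.009,-0.054],[0,0,-17.9]],[0.3,[0.194,-0.009,-0.054],[0,0,-17.9]],[0.3,[0.194,-0.009,-0.054],[0,0,-17.9]]]'

```text
clock: 28.35
position: [521.6, -3.9, 99.4]
eef_rot: [180.0, -0.1, -77.4]
force: [0.2, -0.3, -2.1]
width: 0.515
```

Run:
```python
from cr import *
st()
look("wrist",85,140,"w7.png");look("scene",85,140)
st();go([521.4,-3.0,85],0,12.5)
```

```text
t 28.35 q [-12.7  33.9 103.4  -0.1  42.7  64.8] grasp [521.6  -3.9 110.4] rot [180.   -0.1 -77.4] F [ 0.2 -0.3 -2.1] w 0.515
wrist held 12817 s [-30.9  51.5] l [-20.9  18.9] z [124.8 127.9] [89.2 43.  12.5]
wrist base0 2236 s [-16.4  49.6] l [ 8.5 44.4] z [51.  54.3] [70.6 39.5 12.5]
wrist base1 1845 s [-8.5 50.8] l [-44.6  -7.4] z [50.4 54.3] [62.5 39.5 12.5]
scene held 247 s [-50.7  42.5] l [-21.7  20.1] z [123.2 129.5] [100.8  43.   12.2]
scene base0 113 s [-52.5  22.6] l [ 5.9 40.9] z [48.2 55.2] [76.6 37.3 11.9]
scene base1 276 s [-50.1  49.9] l [-44.3  -8.1] z [51.8 56.4] [100.4  39.1  12.7]
t 28.45 q [-12.7  33.9 103.4  -0.1  42.6  64.8] grasp [521.7  -4.  110.7] rot [-180.    -0.1  -77.4] F [-0.4  0.8 -3.3] w 0.518
[-0.0012, 0.0001, 0.0257] [-0.02, -0.09, 0.08]
```

arm_command --moves '[[0.3,[-0.001,0.001,0.007],[0,0,0]],[0.3,[-0.001,0.001,0.015],[0,0,0]],[0.3,[-0.001,0.001,0.021],[0,0,0]],[0.3,[-0.001,0.001,0.025],[0,0,0]],[0.3,[-0.001,0.001,0.027],[0,0,0]],[0.3,[-0.001,0.001,0.028],[0,0,0]],[0.3,[-0.001,0.001,0.029],[0,0,0]],[0.3,[-0.001,0.001,0.029],[0,0,0]],[0.3,[-0.001,0.001,0.029],[0,0,0]]]'

```text
clock: 29.2
position: [520.3, -3.8, 70.2]
eef_rot: [180.0, -0.1, -77.5]
force: [-0.6, -0.0, -3.2]
width: 0.519
```

arm_command --moves '[[0.3,[0,0,0.0007],[0,0,0]],[0.3,[0,0,0.0014],[0,0,0]],[0.3,[0,0,0.002],[0,0,0]],[0.3,[0,0,0.002],[0,0,0]]]'

```text
clock: 29.53
position: [520.1, -3.8, 68.1]
eef_rot: [180.0, -0.1, -77.5]
force: [0.7, 0.3, -3.3]
width: 0.515
```

Grasp is at 79.1 with no contact yet, so I'll keep going in small steps.

arm_command --moves '[[0.3,[0,0,0.0005],[0,0,0]],[0.3,[0,0,0.001],[0,0,0]],[0.3,[0,0,0.001],[0,0,0]]]'

```text
clock: 29.78
position: [520.0, -3.7, 67.0]
eef_rot: [180.0, -0.1, -77.5]
force: [-1.1, 0.0, -3.8]
width: 0.517
```

arm_command --moves '[[0.3,[0,0,0.0003],[0,0,0]],[0.3,[0,0,0.0006],[0,0,0]],[0.3,[0,0,0.0006],[0,0,0]]]'

```text
clock: 30.03
position: [520.1, -3.7, 66.5]
eef_rot: [180.0, -0.1, -77.5]
force: [-0.5, -1.3, -2.9]
width: 0.515
```

Run:
```python
from cr import *
st();look("wrist",60,100,"w8.png");look("scene",60,100)
```

```text
t 30.0333 q [-12.7  37.2 104.6  -0.1  38.2  64.9] grasp [520.1  -3.7  77.5] rot [180.   -0.1 -77.5] F [-0.5 -1.3 -2.9] w 0.515
wrist held 12832 s [-32.3  50.1] l [-20.9  19.3] z [91.8 94.9] [90.9 43.6 12.5]
wrist base0 3254 s [-49.   49.7] l [13.1 44.2] z [52.  55.1] [103.   38.5   1.1]
wrist base1 2912 s [-47.6  50.7] l [-44.4  -9.7] z [51.7 55. ] [101.1  39.9  12.9]
scene held 220 s [-52.2  42.5] l [-21.4  20.4] z [91.  96.3] [100.7  43.1  11.5]
scene base0 40 s [-53.3 -42.8] l [ 6.1 42.3] z [52.1 56.7] [10.3 36.7  8.4]
scene base1 220 s [-50.4  49.9] l [-43.9  -9.4] z [50.9 56.7] [101.5  36.9  11.8]
```

arm_command --moves '[[0.3,[0,0,0.0003],[0,0,0]],[0.3,[0,0,0.0006],[0,0,0]],[0.3,[0,0,0.0006],[0,0,0]]]'

```text
clock: 30.38
position: [520.1, -3.8, 65.9]
eef_rot: [180.0, -0.1, -77.5]
force: [-0.8, -0.6, -3.3]
width: 0.516
```

arm_command --moves '[[0.3,[0,0,0.0003],[0,0,0]],[0.3,[0,0,0.0006],[0,0,0]],[0.3,[0,0,0.0006],[0,0,0]]]'

```text
clock: 30.63
position: [520.1, -3.7, 65.6]
eef_rot: [180.0, -0.1, -77.5]
force: [-1.2, -0.1, 0.5]
width: 0.516
```

arm_command --moves '[[0.3,[0,0,0.0003],[0,0,0]],[0.3,[0,0,0.0005],[0,0,0]],[0.3,[0,0,0.0005],[0,0,0]]]'

```text
clock: 30.88
position: [520.2, -3.7, 65.6]
eef_rot: [180.0, -0.1, -77.5]
force: [-2.5, 0.0, 5.5]
width: 0.518
```

The roller is touching, so I'll ease the grip, open and retreat.

arm_command --moves '[[0.3,[0,0,0],[0,0,0]],[0.3,[0,0,0],[0,0,0]],[0.54,[0,0,0],[0,0,0]],[0.56,[0,0,0],[0,0,0]],[0.6,[0,0,0],[0,0,0]],[0.65,[0,0,0],[0,0,0]],[0.7,[0,0,0],[0,0,0]],[0.7,[0,0,0],[0,0,0]],[0.7,[0,0,-0.002],[0,0,0]],[0.7,[0,0,-0.008],[0,0,0]],[0.8,[0,0,-0.02],[0,0,0]],[0.8,[0,0,-0.045],[0,0,0]],[0.9,[0,0,-0.08],[0,0,0]],[1,[0,0,-0.115],[0,0,0]],[1,[0,0,-0.14],[0,0,0]],[1,[0,0,-0.14],[0,0,0]],[1,[0,0,-0.14],[0,0,0]]]' --grip_force 4

```text
clock: 32.3
position: [521.1, -3.8, 206.9]
eef_rot: [-179.8, -0.2, -77.5]
force: [-0.3, 0.0, -0.5]
width: 0.994
```

Run:
```python
from cr import *
st();look("wrist",60,100,"w9.png");look("scene",60,100)
p=cams.snapshot("scene");cv2.imwrite("pics/s2.png",cv2.resize(p["color"][150:310,290:490,::-1],None,fx=3.75,fy=3.75,interpolation=cv2.INTER_CUBIC))
W=cloud(p);m=near(W,(472,-203),55);t=W[m&(W[...,2]>98)&(W[...,2]<115)];print("red top",len(t),rect(t),np.median(t,0))
```

```text
t 32.3 q [-12.7  24.   98.6  -0.1  57.2  64.8] grasp [521.1  -3.7 217.9] rot [-179.8   -0.2  -77.5] F [-0.3  0.  -0.5] w 0.994
wrist held 5373 s [-49.3  49.9] l [-20.9  20.7] z [90.2 93.5] [100.6  43.9  12.5]
wrist base0 1991 s [-49.8  49.4] l [23.7 44.3] z [52.2 55.1] [100.7  39.8  12.5]
wrist base1 1975 s [-48.8  50.5] l [-44.4 -22.1] z [52.3 55.1] [100.9  38.7  13.9]
scene held 328 s [-52.2  49.5] l [-20.8  20.5] z [87.6 94.8] [103.5  43.   12.3]
scene base0 42 s [-52.7 -42.6] l [ 5.4 40.5] z [52.1 57.5] [10.3 36.1 15.8]
scene base1 263 s [-51.   49.3] l [-43.6  -9.1] z [52.  56.7] [102.7  37.6   6.8]
red top 247 [ 471.2 -200.8   45.6   44.6   32.6] [ 468.9 -203.   106.1]
```

View pics/s2.png

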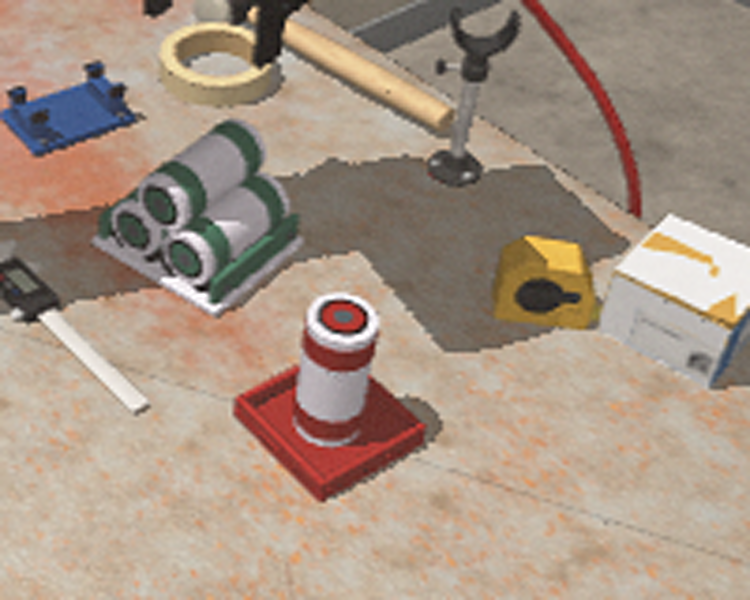

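s2 shows the green roller in the groove on top of the pile (around (205,175) in the crop) and the red roller upright in the red nest (340,370). Top and base ends agree to within about 1 mm, and the arm is clear of everything. I'll hand it in.

```bash
python3 -c "
from h import *
st();print(ticket.finish_job())"
```

```text
t 32.45 q [-12.7  24.3  98.7  -0.1  57.2  64.8] grasp [519.   -3.3 214.7] rot [179.8   0.  -77.5] F [ 0.2 -0.1  0.3] w 0.997
the job is handed in; nothing more can be done
None
```

Both rollers are in place and the job was handed in at 32.5 s, inside the 72 s limit; it reported no verdict.

- **Red roller:** it stands upright in the red reject nest, near the centre. In the last scene view its top is at 106 mm, as expected for a 100 mm roller on the 6 mm floor.
- **Green roller:** I laid it in the small blue V-rest, let go and took it again from above. My first grip was too low and the fingertips would have brushed the pile. I put it back in the rest, gripped it about 5 mm higher, and set it in the groove between the two base rollers.
- **Last checks on the pile:** the top roller's ends line up with the base rollers to about 1 mm, its axis is parallel (12.5°), and its top is at about 94 mm as expected. The base rollers still read where they were, at about 55 mm high. The gripper was open and well clear.
- **What disagreed:** the wrist camera put the roller in the rest 1–2 mm higher than the stated 48 mm, within the calibration error. When I first set it in the rest, contact came about 2 mm early, so I eased the grip to let it settle before opening.

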